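Shut and latch the damp box

TASK

The two clay cups in the wooden damp box must not dry out: with the fingertips, push the box's sliding cover fully shut over them, and only then push the steel latch on the near rail round until it lies fully across the box, right behind the raised strip of the cover. Only push: do not lift the cover, and leave the cups and everything else on the table where they stand.

Things in the scene. Friction and masses are not known exactly. Their poses are not given: they have to be found in the camera images.
- box: plywood damp box fixed to the table, 244 (x) by 400 mm (y). Origin: centre of its underside, z up. Side walls at x = -112 and +112 mm (20 mm thick, tops at z = 112 mm) guide the cover, which slides along y on ledges at z = 100 mm. The -y half has a fixed deck (top z = 97 mm); the +y half is open above and holds two cups. The -y end has no stop.
- box_stop (a point): middle of the upper inner edge of the box's +y end wall (185 mm along y from the box's origin, 124 mm up): the stop that the fully shut cover's +y edge meets; the cover's origin is then at y = 95 mm in the box's frame
- cover: loose flat wooden cover, 200 (x) by 180 (y) by 10 mm, 0.25 to 0.5 kg, lying on the ledges with 2 mm play at each rail; slides along the box's y against a few newtons of friction. Origin: centre of its underside; axes parallel to the box's. It starts drawn back (-y) over the deck.
- cover_strip (a point): middle of the top of the raised dark wooden strip on the cover, for pushing: 100 mm along x, 16 mm along y, standing 26 mm above the cover (top 136 mm above the table). It runs along the cover's -y edge, its -y face flush with that edge, 90 mm from the cover's origin
- latch (a joint): steel swing latch on the near (-x) rail: bar 14 mm wide, 100 mm long from pivot to tip, 116 to 124 mm above the table. 0 rad = latched (its stop): bar along the box's +x, some 5 mm behind (-y of) the shut cover's strip. 1.57 = open: bar along the box's -y, over the rail. Closing turns it counterclockwise seen from above. Stays where left; about 1 N at the peg moves it.
- latch_peg (a point): centre of the top of the upright round steel peg on the latch bar: 14 mm in diameter, 30 mm tall (from 124 to 154 mm above the table), 90 mm from the pivot
- latch_pivot (a point): the latch's upright pivot axis, at bar top height (124 mm above the table); in the box's frame at x = -112, y = -7 mm
- cup_a: grey clay cup, 62 mm wide and 68 mm tall, standing upright inside the open half of the box on its floor (12 mm above the table), well below the cover. Origin: centre of its underside. To be left alone.
- cup_b: grey clay cup, 62 mm wide and 68 mm tall, standing upright inside the open half of the box on its floor (12 mm above the table), well below the cover. Origin: centre of its underside. To be left alone.
- cylinder_pot: freshly thrown closed clay cylinder, 88 mm wide and 175 mm tall, standing beyond the box's +y end. Origin: underside. A bystander, to be left alone.
- wedge_block: dark wooden block 60 x 50 x 40 mm on the table beyond the box's -y end. Origin: underside. A bystander, to be left alone.
- slip_jar: terracotta jar with wooden lid, 60 mm wide and 75 mm tall, near the box's near -y corner. Origin: underside. A bystander, to be left alone.
- brush: brush lying on the table on the box's near (-x) side. Origin: underside. A bystander, to be left alone.
- kiln_ring: white ceramic ring 70 mm wide and 30 mm tall, beyond the box's near +y corner. Origin: underside. A bystander, to be left alone.
- turning_tool: straight hand tool lying on the table on the box's near (-x) side. Origin: underside. A bystander, to be left alone.

How it is judged (in metres and radians):
On the way, in this order (a step that is already met when the one before it is completed fails the run):
1. the cover is pushed fully shut (y of cover in the frame of box above 0.089 m and z of cover in the frame of box below 0.104 m and angle between cover's own z axis and vertical below 0.04 rad), for 0.2 s.
2. the latch is swung across behind the strip (value of joint latch below 0.12 rad), for 0.2 s.
At the end, for the whole second after the job is handed in: the cover lies flat on its ledges within 6 mm of fully shut, the latch is within 0.12 rad of fully across, and both are at rest (all of step 1 and value of joint latch below 0.12 rad and linear speed of cover below 0.02 m/s and velocity of joint latch between -0.05 and 0.05 rad/s); the robot touches nothing.
It fails at once if the cover is lifted off its ledges (15 mm) or tipped (z of cover in the frame of box above 0.115 m or angle between cover's own z axis and vertical above 0.2 rad).
It fails at once if the latch is swung in (below 0.8 rad) while the cover is not yet shut (value of joint latch below 0.8 rad and y of cover in the frame of box below 0.085 m).
It fails at once if a cup in the box is shifted by more than 20 mm or tipped (distance of any of cup_a, cup_b from where it was at the start of the episode above 0.02 m or angle between any of cup_a, cup_b's own z axis and vertical above 0.35 rad).
It fails at once if another thing on the table is shifted or lifted by more than 30 mm (distance of any of cylinder_pot, wedge_block, slip_jar, brush, kiln_ring, turning_tool from where it was at the start of the episode above 0.03 m).
It also fails if it takes over 48 s, if anything falls off the work surface, if the arm or the gripper's body presses on something with over 40 N, if the wrist force passes 120 N, or if a joint passes its speed limit or range.

ROBOT

A 6-joint arm with a two-finger parallel gripper is mounted at the origin on the work surface. World frame = base frame: x ahead of the robot, y to its left, z up, the work surface at z = 0. Lengths are in mm, angles in rad, forces in N, time in s.
With the tool pointing down it reaches from about 275 to 750 mm from the base axis. Payload 10.2 kg.
Tool frame: the origin (TCP) lies midway between the tips of the shut fingers; the grasp point (between the pads) lies grasp_offset behind it (grasp_offset is the distance from the TCP to the grasp point, in mm); x points along the fingers, z is the direction in which the jaws open and shut, and the axes are right-handed (so a half turn about x gives the same grasp; the last joint's range is limited). The gripper opens to 85 mm and grips with 20 to 120 N. Pads are 22 mm wide; open, the fingers measure 114 mm over their backs; the gripper's body (76 mm by 85 mm) begins 54 mm behind the grasp point. The pads swing forward as they close: fully open they stand 13 mm farther back than shut.
Start: joints at [1.076, 0.313, 1.498, -0, 1.331, -0.223], TCP at [140.957, 505.729, 193.694] pointing down, gripper open.
Joint ranges: [-2.94, 2.94], [-0.97, 2.17], [0.19, 2.56], [-1.23, 4.37], [0.02, 3.11], [-2.88, 2.88]. Speed limits (rad/s): [2.39, 2.39, 3.01, 3.14, 3.14, 3.14].

INTERFACE

Orientations are given as a unit quaternion [w, x, y, z].
In Python, from rig import sense, capture, calibration, finish_job, grasp_offset gives the robot as it stands.
- The arm moves only by the shell command python3 -m jog 'ROWS' [FORCE]. ROWS is JSON, a list of rows, each an object with "linear": the shift along the tool's x, y, z scaled (see below), a list of three; "rotation": the turn, a rotation vector about the tool's x, y, z scaled (see below), a list of three; "grip": the finger opening in mm, from 0 to 85.4. A call has 1 to 20 rows; each row is the pose to reach, as a shift and turn from the pose measured when the call began, along the tool's axes at that moment; what a row does not reach only later rows make up. The controller multiplies each number of a shift by 0.3 m and each number of a turn by 0.5 rad. A row lasts 1/12 s, in which the tool goes at most 41.7 mm and 7.16 degrees, less where a joint would pass 70% of its speed; a pose out of reach is approached as far as the arm can. A call with a number of a shift or a turn outside -1 to 1 is refused whole. A call with a gripper value outside its range is refused whole. The fingers move at their own pace and stop on an object; FORCE is the grip in N (left out, the last holds). Time passes only in rows, so rows that repeat a pose let the fingers close. It gives the time, the measured TCP pose, the force and the opening at its end, in the units of the state.
- sense(): the state, without advancing time (a new reading comes with each control period).
- capture(name): name is "scene" or "top"; returns (picture, depth): 384x512x3 uint8, red, green, blue; 384x512 float32, mm along the optical axis (not along the pixel's ray), 0 where there is no reading.
- calibration(name): a dict with "intrinsics" (3x3 intrinsics, pixels), "dist" ([k1, k2, p1, p2, k3] as OpenCV has them; the pictures are not rectified), "world_from_camera" (4x4, takes a point from camera to world coordinates). Camera axes: x right, y up, looking along -z (the intrinsics and any distortion apply to the point x, -y, -z); pixel columns grow to the right and rows downward; lengths in mm; the calibration is good to about 2 mm. A picture is of the moment at which its call begins. calibration takes no time and is no camera call.
- finish_job(): hands the job in, once; it reports no verdict.
The state is a dict: "time_s": time; "joints": joint angles; "dq": joint speeds; "tau": joint torques, N m; "eef_pos": TCP position; "ee_rot": TCP orientation; "force": force on the tool from outside, world axes, zero at the start; "wrist_torque": the same for the moment, N m; "grip_width": opening from 0.0 (shut) to 1.0 (fully open).
Only numpy, scipy, OpenCV 4.12 (cv2) and the standard library are available. Lean on these libraries where they do the work, as an engineer would, in place of code of your own. Each camera call takes 0.05 s, during which the arm holds its last target.

## Working session

There is one attempt and no reset: what is moved stays moved. The work goes in short steps, Python scripts to look and compute and a shell command to move; the robot and the scene stay as the last step left them, time stands still between calls to the robot, and variables do not carry over. Pictures are saved under pics/ and viewed, and the job is handed in when it is done.

```bash
mkdir -p pics; ls; python3 - <<'E'
from rig import sense, capture, calibration, grasp_offset
import cv2,numpy as np
s=sense();print(s);print(grasp_offset)
for n in("scene","top"):
    p,d=capture(n);cv2.imwrite(f"pics/{n}0.png",p[:,:,::-1]);np.savez(f"pics/{n}0.npz",p=p,d=d)
    c=calibration(n);print(n,c)
E
```

```text
pics
{'time_s': 0.0, 'joints': array([ 1.07561069e+00,  3.13447252e-01,  1.49847051e+00,  3.09910188e-05,
        1.33096875e+00, -2.23398331e-01]), 'dq': array([-0.00079041, -0.00083513, -0.00079216, -0.0002025 ,  0.00162518,
        0.00080576]), 'tau': array([ 9.82009055e-05, -4.12268829e+01, -2.59737629e+01, -2.02131164e-04,
        4.23485355e-03,  4.31456010e-05]), 'eef_pos': array([140.79048152, 505.45064911, 193.12392426]), 'ee_rot': array([ 0.56270874, -0.42782966,  0.56355062,  0.42747089]), 'force': array([ 0.49586754, -0.65383865, -0.31380254]), 'wrist_torque': array([ 0.02675449, -0.00655349, -0.01106624]), 'grip_width': 0.9988867863806296}
18.700000000000003
scene {'intrinsics': array([[362.62683664,   0.        , 249.77206129],
       [  0.        , 362.62683664, 188.64599076],
       [  0.        ,   0.        ,   1.        ]]), 'dist': array([-0.07852331,  0.        ,  0.        ,  0.        ,  0.        ]), 'world_from_camera': array([[-3.85683295e-01, -6.72987698e-01,  6.31138617e-01,
         1.11629736e+03],
       [ 9.22436003e-01, -2.95338232e-01,  2.48771277e-01,
         2.62324415e+02],
       [ 1.89793543e-02,  6.78131910e-01,  7.34695105e-01,
         7.68193976e+02],
       [ 0.00000000e+00,  0.00000000e+00,  0.00000000e+00,
         1.00000000e+00]])}
top {'intrinsics': array([[449.0628302 ,   0.        , 254.62626142],
       [  0.        , 449.0628302 , 197.01961076],
       [  0.        ,   0.        ,   1.        ]]), 'dist': array([-0.18091568,  0.        ,  0.        ,  0.        ,  0.        ]), 'world_from_camera': array([[ 1.43305239e-02,  9.93392104e-01, -1.13871699e-01,
         4.25895648e+02],
       [-9.99894497e-01,  1.45075354e-02,  7.25897216e-04,
         4.30904513e+01],
       [ 2.37309826e-03,  1.13849283e-01,  9.93495198e-01,
         1.34777611e+03],
       [ 0.00000000e+00,  0.00000000e+00,  0.00000000e+00,
         1.00000000e+00]])}
```

View pics/scene0.png

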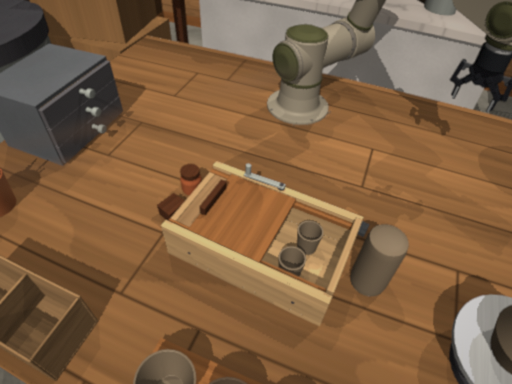

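View pics/top0.png

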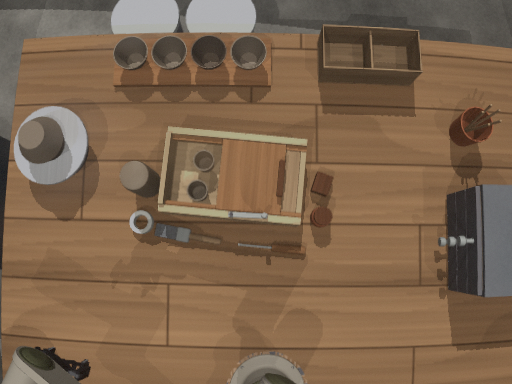

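The top view shows the box at px x 160–306, y 128–222. The strip is near (281,178), and the latch lies on the near rail at (230–268, 215) with its peg at about (265,215). Next I'll zoom in and measure.

```bash
cat > h.py <<'E'
import cv2,numpy as np
from rig import calibration
def ray(n,uv):
    c=calibration(n);K=c['intrinsics'];T=c['world_from_camera']
    q=cv2.undistortPoints(np.array(uv,float).reshape(-1,1,2),K,c['dist']).reshape(-1,2)
    d=np.c_[q[:,0],-q[:,1],-np.ones(len(q))]@T[:3,:3].T
    return T[:3,3],d
def onz(n,uv,z):
    o,d=ray(n,uv);return o+d*((z-o[2])/d[:,2])[:,None]
def px(n,P):
    c=calibration(n);T=c['world_from_camera'];P=(np.atleast_2d(P)-T[:3,3])@T[:3,:3]
    P=P*[1,-1,-1]
    return cv2.projectPoints(P,np.zeros(3),np.zeros(3),c['intrinsics'],c['dist'])[0].reshape(-1,2)
def cloud(n,d):
    v,u=np.mgrid[:d.shape[0],:d.shape[1]]
    o,r=ray(n,np.c_[u.ravel(),v.ravel()])
    return (o+r*d.reshape(-1,1)).reshape(d.shape+(3,))
E
python3 - <<'E'
from h import *
z=np.load("pics/top0.npz");p,d=z['p'],z['d']
C=cloud("top",d)
cv2.imwrite("pics/topc.png",cv2.resize(p[115:255,120:340,::-1],None,fx=3.6,fy=3.6,interpolation=cv2.INTER_CUBIC))
H=cv2.cvtColor(p,cv2.COLOR_RGB2HSV)
for uv in[(240,135),(290,215),(281,178),(250,180),(295,160),(250,240),(163,180),(265,215),(235,215)]:
    print(uv,p[uv[1],uv[0]],H[uv[1],uv[0]],C[uv[1],uv[0]].round(1))
z=np.load("pics/scene0.npz");p=z['p']
cv2.imwrite("pics/scenec.png",cv2.resize(p[150:330,150:420,::-1],None,fx=2.9,fy=2.9,interpolation=cv2.INTER_CUBIC))
E
```

```text
(240, 135) [176 172 137] [ 27  57 176] [743.7  86.1 110.3]
(290, 215) [148 109  77] [ 14 122 148] [519.8 -57.1 101. ]
(281, 178) [99 65 48] [ 10 131  99] [617.8 -29.  138.4]
(250, 180) [147 107  75] [ 13 125 147] [615.3  55.8 110.4]
(295, 160) [150 123  95] [ 15  93 150] [676.1 -70.6 100.2]
(250, 240) [107  82  53] [ 16 129 107] [450.7  54.1   2.2]
(163, 180) [174 153 121] [ 18  78 174] [610.7 298.2 119.2]
(265, 215) [161 163 159] [ 45   6 163] [515.   13.8 152.1]
(235, 215) [170 170 166] [ 30   6 170] [515.8  95.  125.8]
```

View pics/topc.png

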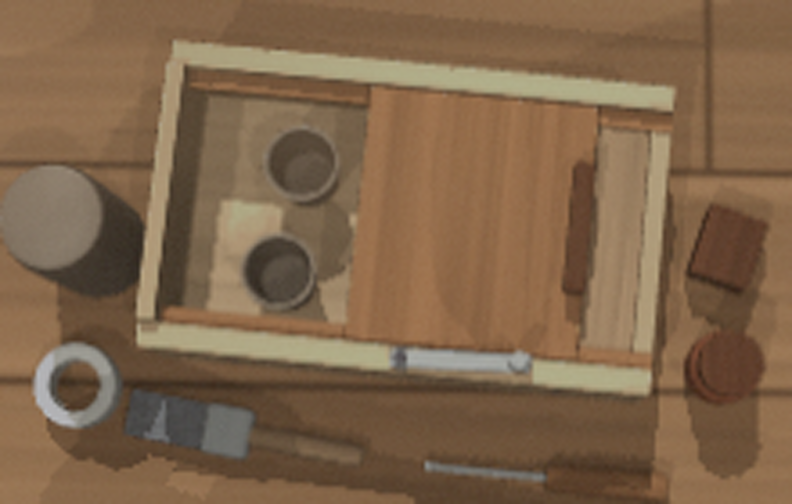

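View pics/scenec.png

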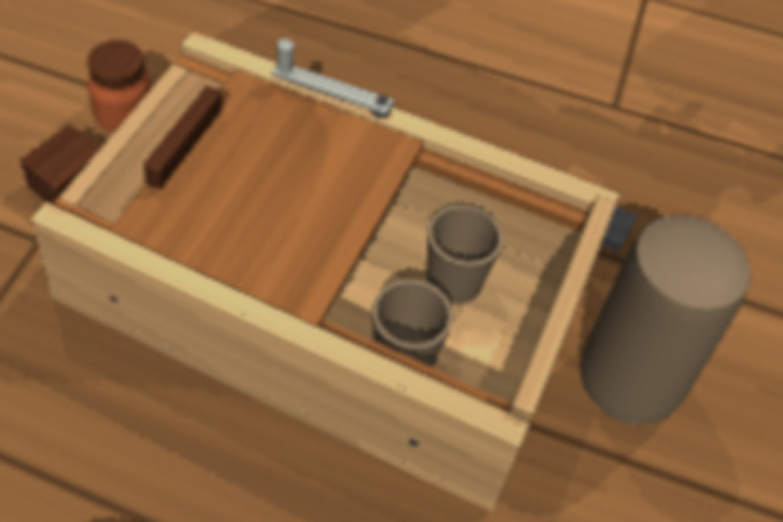

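```bash
python3 - <<'E'
from h import *
z=np.load("pics/top0.npz");p,d=z['p'],z['d']
f=lambda L:np.array(L,float)/3.6+[120,115]-0.36
c=onz("top",f([(173,42),(674,88),(650,394),(138,346)]),112)[:,:2]
print(c.round(1)); 
for i in range(4):print(np.linalg.norm(c[i]-c[(i+1)%4]).round(1))
# rails mask line fits
H=cv2.cvtColor(p,cv2.COLOR_RGB2HSV)
m=((H[...,0]>=22)&(H[...,0]<=34)&(H[...,1]>35)&(H[...,2]>140)).astype(np.uint8)
n,l,st,ce=cv2.connectedComponentsWithStats(m)
for i in range(1,n):
    if st[i,4]>80:
        v,u=np.where(l==i);P=onz("top",np.c_[u,v],112)[:,:2].astype(np.float32)
        r=cv2.minAreaRect(P);L=cv2.fitLine(P,cv2.DIST_HUBER,0,.01,.01).ravel()
        print(st[i],P.mean(0).round(1),[np.round(x,1) for x in r],np.degrees(np.arctan2(L[1],L[0])).round(2))
u0=c.mean(0); ey=((c[0]-c[1])+(c[3]-c[2]));ey/=np.linalg.norm(ey);ex=np.array([ey[1],-ey[0]])
print("center",u0,"yaw",np.degrees(np.arctan2(ex[1],ex[0])))
b=lambda P:np.c_[(P[:,:2]-u0)@ex,(P[:,:2]-u0)@ey]
print("strip top",b(onz("top",f([(575,163),(592,163),(582,294),(563,292)]),136)))
print("cover +y edge",b(onz("top",f([(370,90),(346,330)]),110)))
print("pivot",b(onz("top",f([(400,358)]),124)),"peg",b(onz("top",f([(521,362)]),154)),onz("top",f([(521,362)]),154))
# cloud check
C=cloud("top",d);k=(C[...,2]>147)&(C[...,2]<160)&(abs(C[...,0]-515)<30)&(abs(C[...,1])<40);print("peg cloud",k.sum(),C[k].mean(0))
# scene view peg top, strip
g=lambda L:np.array(L,float)/2.9+[150,150]-.33
print("scene peg",onz("scene",g([(286,42)]),154),b(onz("scene",g([(286,42)]),154)), "strip",b(onz("scene",g([(213,90),(149,165)]),136)))
print("pivot",b(onz("scene",g([(380,100)]),124)))
E
```

```text
[[ 767.   293.1]
 [ 734.6 -103.2]
 [ 494.2  -84.6]
 [ 525.1  310.6]]
397.6
241.1
396.4
242.4
[168 127 139  18 785] [741.6  89.3] [array([742.1,  95.9]), array([394.9,  17.6]), np.float64(85.3)] 85.27
[158 206  70  12 402] [526.3 206.6] [array([527.4, 213.9]), array([194.7,  19. ]), np.float64(85.2)] 85.48
[268 215  33   9 199] [507.2 -35.9] [array([506.6, -39.3]), array([88.8, 19.2]), np.float64(85.1)] 86.47
center [630.23405463 103.98193079] yaw -4.571228339924204
strip top [[  48.2359437  -124.81214595]
 [  49.48717102 -137.74674994]
 [ -51.537528   -138.82762413]
 [ -51.37730436 -124.39311468]]
cover +y edge [[ 96.59114263  39.39043007]
 [-93.28802197  38.24096943]]
pivot [[-111.82764434   -6.14903992]] peg [[-108.4612595   -97.35566422]] [[514.35871974  15.58013822 154.        ]]
peg cloud 22 [514.71575768  16.7628869  152.75781297]
scene peg [[514.51063225  19.39674438 154.        ]] [[-108.61400751  -93.5390914 ]] strip [[ -45.09773723 -128.85125253]
 [  48.99705994 -132.0299311 ]]
pivot [[-111.6258789    -4.98249981]]
```

```bash
cat >> h.py <<'E'
from scipy.spatial.transform import Rotation as Ro
from rig import sense
O=np.array([630.2,104.0]);yaw=-np.radians(4.6)
EX=np.array([np.cos(yaw),np.sin(yaw)]);EY=np.array([-EX[1],EX[0]])
def w(bx,by,z):return np.r_[O+bx*EX+by*EY,z]
def st():
    s=sense();R=Ro.from_quat(s['ee_rot'],scalar_first=True)
    return s,s['eef_pos'],R
def go(P,jaw=None):
    s,p,R=st();t=R.inv().apply(np.array(P)-p)/300
    out=[t.round(3)]
    if jaw is not None:
        best=None
        for k in(1,-1):
            z=k*np.array([np.cos(jaw),np.sin(jaw),0]);x=np.array([0,0,-1.]);y=np.cross(z,x)
            r=(R.inv()*Ro.from_matrix(np.c_[x,y,z])).as_rotvec()/.5
            out.append(r.round(3))
    return out
def rep():
    s,p,R=st();q=p[:2]-O
    print("t",round(s['time_s'],2),"tcp",p.round(1),"box",(q@EX).round(1),(q@EY).round(1),"F",s['force'].round(1),"grip",round(s['grip_width'],2),"j6",s['joints'][5].round(2))
E
python3 - <<'E'
from h import *
s,p,R=st();print(R.as_matrix().round(3))
print(go(w(0,-175,200),yaw));rep()
E
```

```text
[[-0.001 -0.963  0.268]
 [-0.001  0.268  0.963]
 [-1.     0.    -0.001]]
[array([-0.022, -2.042, -1.424]), array([ 2.759e+00, -2.000e-03,  1.000e-03]), array([-3.525e+00, -1.000e-03, -2.000e-03])]
t 0.1 tcp [140.8 505.5 193.2] box -520.0 361.0 F [-0.1 -0.4  0.9] grip 1.0 j6 -0.22
```

```bash
python3 -m jog '[{"linear":[-0.01,-0.06,-0.04],"rotation":[0.1,0,0],"grip":0},{"linear":[-0.02,-0.17,-0.12],"rotation":[0.25,0,0],"grip":0},{"linear":[-0.03,-0.29,-0.2],"rotation":[0.4,0,0],"grip":0},{"linear":[-0.03,-0.41,-0.28],"rotation":[0.55,0,0],"grip":0},{"linear":[-0.03,-0.53,-0.36],"rotation":[0.7,0,0],"grip":0},{"linear":[-0.03,-0.65,-0.44],"rotation":[0.85,0,0],"grip":0},{"linear":[-0.03,-0.77,-0.53],"rotation":[1,0,0],"grip":0},{"linear":[-0.03,-0.88,-0.62],"rotation":[1,0,0],"grip":0},{"linear":[-0.03,-0.95,-0.67],"rotation":[1,0,0],"grip":0},{"linear":[-0.03,-0.95,-0.67],"rotation":[1,0,0],"grip":0}]'; python3 - <<'E'
from h import *
rep();print(go(w(0,-180,200),yaw))
E
```

```text
time_s: 0.93
eef_pos: [364.4, 231.2, 202.1]
ee_rot: [0.652, -0.274, 0.653, 0.272]
force: [-0.6, 0.2, 0.2]
grip_width: 0.001
t 0.93 tcp [364.4 231.2 202.1] box -275.2 105.5 F [-0.6  0.2  0.2] grip 0.0 j6 -0.5
[array([ 0.009, -1.314, -0.14 ]), array([ 1.747, -0.002,  0.004]), array([-4.537e+00, -5.000e-03, -2.000e-03])]
```

```bash
python3 -m jog '[{"linear":[0,-0.06,-0.01],"rotation":[0.15,0,0],"grip":0},{"linear":[0,-0.17,-0.02],"rotation":[0.35,0,0],"grip":0},{"linear":[0,-0.29,-0.03],"rotation":[0.55,0,0],"grip":0},{"linear":[0,-0.41,-0.04],"rotation":[0.75,0,0],"grip":0},{"linear":[0,-0.53,-0.05],"rotation":[0.9,0,0],"grip":0},{"linear":[0,-0.65,-0.07],"rotation":[1,0,0],"grip":0},{"linear":[0,-0.77,-0.08],"rotation":[1,0,0],"grip":0},{"linear":[0,-0.88,-0.1],"rotation":[1,0,0],"grip":0},{"linear":[0,-0.95,-0.1],"rotation":[1,0,0],"grip":0},{"linear":[0,-0.95,-0.1],"rotation":[1,0,0],"grip":0}]'; python3 - <<'E'
from h import *
rep();print(go(w(0,-172,170),yaw))
E
```

```text
time_s: 1.77
eef_pos: [548.0, 7.1, 201.6]
ee_rot: [0.699, -0.103, 0.7, 0.101]
force: [-0.5, 0.3, -0.4]
grip_width: -0.001
t 1.77 tcp [548.    7.1 201.6] box -74.2 -103.2 F [-0.5  0.3 -0.4] grip -0.0 j6 -0.49
[array([ 0.106, -0.303,  0.148]), array([ 0.74 , -0.002,  0.005]), array([-5.543e+00, -7.000e-03, -3.000e-03])]
```

```bash
python3 -m jog '[{"linear":[0.01,-0.06,0.03],"rotation":[0.15,0,0.002],"grip":0},{"linear":[0.03,-0.15,0.07],"rotation":[0.35,0,0.005],"grip":0},{"linear":[0.06,-0.24,0.12],"rotation":[0.55,0,0.005],"grip":0},{"linear":[0.1,-0.303,0.148],"rotation":[0.74,-0.002,0.005],"grip":0},{"linear":[0.106,-0.303,0.148],"rotation":[0.74,-0.002,0.005],"grip":0},{"linear":[0.106,-0.303,0.148],"rotation":[0.74,-0.002,0.005],"grip":0}]'; python3 - <<'E'
from h import *
rep();print(go(w(0,-172,117),yaw))
for n in("top","scene"):
    p,d=__import__('rig').capture(n)
    q=p[110:240,150:330] if n=="top" else p[130:320,140:400]
    cv2.imwrite(f"pics/{n}1.png",cv2.resize(q[...,::-1],None,fx=3,fy=3,interpolation=cv2.INTER_CUBIC))
E
```

```text
time_s: 2.27
eef_pos: [615.9, -67.0, 168.4]
ee_rot: [0.705, 0.028, 0.708, -0.028]
force: [-0.7, -0.1, -0.1]
grip_width: -0.003
t 2.27 tcp [615.9 -67.  168.4] box -0.6 -171.6 F [-0.7 -0.1 -0.1] grip -0.0 j6 -0.22
[array([ 0.171, -0.001,  0.002]), array([ 0.001, -0.006, -0.002]), array([-6.282e+00,  2.000e-03, -1.000e-02])]
```

View pics/scene1.png

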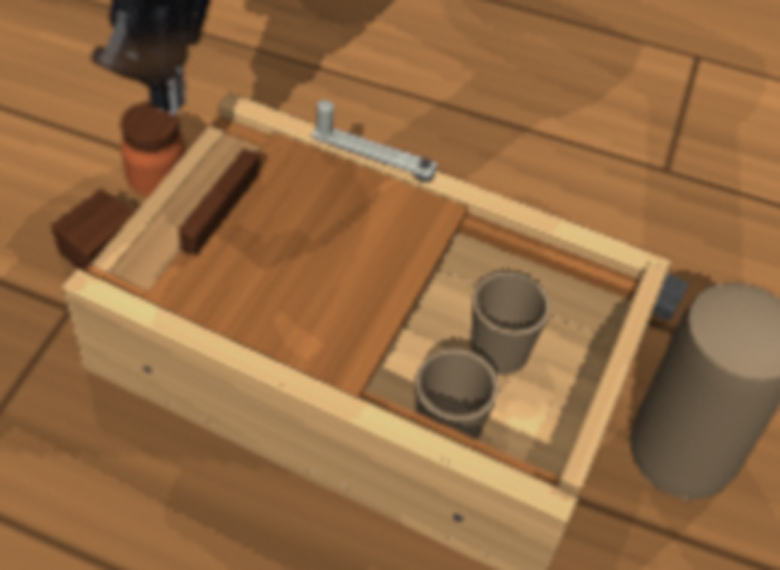

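```bash
python3 - <<'E'
from h import *
rep();s,p,R=st();print((px("scene",[p,w(0,-172,117)])-[140,130])*3, (px("top",[p])-[150,110])*3)
E
```

```text
t 2.37 tcp [616.1 -66.3 170.3] box -0.4 -170.9 F [-0.2 -0.4  1.2] grip 0.0 j6 -0.22
[[171.5564024  139.28292067]
 [175.86866736 185.58580846]] [[437.2156857  200.90409293]]
```

View pics/top1.png

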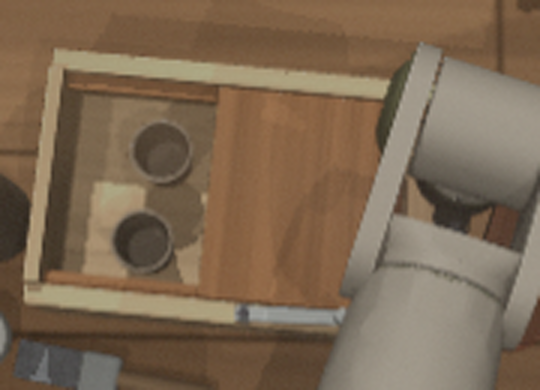

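```bash
python3 - <<'E'
from h import *
from rig import capture
p,d=capture("scene");np.savez("pics/s2.npz",p=p,d=d)
q=p[140:210,165:255].copy()
cv2.imwrite("pics/s2.png",cv2.resize(q[...,::-1],None,fx=8,fy=8,interpolation=cv2.INTER_NEAREST))
C=cloud("scene",d)
for v in range(150,182,2): print(v,[ (u,C[v,u].round(0).tolist()) for u in(193,197,200)],p[v,197])
E
```

```text
150 [(193, [633.0, -58.0, 267.0]), (197, [621.0, -55.0, 259.0]), (200, [611.0, -54.0, 251.0])] [53 37 26]
152 [(193, [631.0, -59.0, 260.0]), (197, [623.0, -55.0, 255.0]), (200, [612.0, -54.0, 246.0])] [51 39 30]
154 [(193, [631.0, -60.0, 254.0]), (197, [626.0, -53.0, 253.0]), (200, [612.0, -54.0, 241.0])] [44 34 29]
156 [(193, [632.0, -60.0, 249.0]), (197, [622.0, -57.0, 242.0]), (200, [613.0, -55.0, 235.0])] [73 70 67]
158 [(193, [632.0, -61.0, 243.0]), (197, [624.0, -56.0, 238.0]), (200, [615.0, -54.0, 231.0])] [94 92 89]
160 [(193, [630.0, -63.0, 235.0]), (197, [624.0, -57.0, 232.0]), (200, [613.0, -56.0, 223.0])] [98 96 93]
162 [(193, [630.0, -63.0, 229.0]), (197, [624.0, -57.0, 226.0]), (200, [615.0, -55.0, 219.0])] [103 101  99]
164 [(193, [630.0, -64.0, 223.0]), (197, [623.0, -58.0, 219.0]), (200, [616.0, -55.0, 213.0])] [99 99 96]
166 [(193, [506.0, -148.0, 76.0]), (197, [623.0, -59.0, 212.0]), (200, [434.0, -171.0, 3.0])] [102 100  97]
168 [(193, [513.0, -144.0, 76.0]), (197, [507.0, -135.0, 74.0]), (200, [441.0, -167.0, 3.0])] [95 71 60]
170 [(193, [520.0, -140.0, 76.0]), (197, [515.0, -131.0, 75.0]), (200, [447.0, -164.0, 1.0])] [89 51 31]
172 [(193, [526.0, -137.0, 75.0]), (197, [522.0, -127.0, 75.0]), (200, [455.0, -160.0, 2.0])] [86 49 30]
174 [(193, [532.0, -134.0, 74.0]), (197, [528.0, -124.0, 74.0]), (200, [461.0, -157.0, -1.0])] [59 34 20]
176 [(193, [536.0, -132.0, 71.0]), (197, [526.0, -126.0, 64.0]), (200, [508.0, -128.0, 47.0])] [48 27 16]
178 [(193, [539.0, -131.0, 66.0]), (197, [524.0, -128.0, 54.0]), (200, [514.0, -124.0, 46.0])] [93 49 28]
180 [(193, [537.0, -133.0, 56.0]), (197, [529.0, -126.0, 51.0]), (200, [522.0, -121.0, 47.0])] [134  70  40]
```

View pics/s2.png

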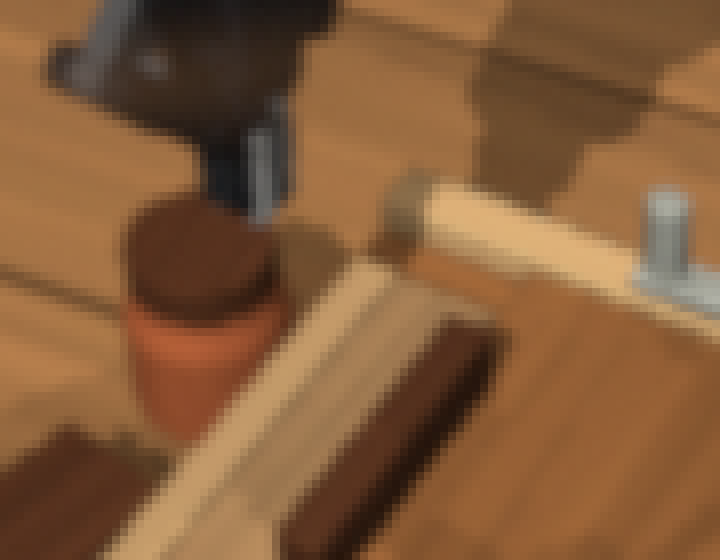

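```bash
python3 - <<'E'
from h import *
z=np.load("pics/scene0.npz");p,d=z['p'],z['d']
cv2.imwrite("pics/s0.png",cv2.resize(p[20:130,425:512,::-1],None,fx=6,fy=6,interpolation=cv2.INTER_NEAREST))
print("TCP px crop",(px("scene",[[140.8,505.5,193.2]])-[425,20])*6)
C=cloud("scene",d)
k=(C[...,2]>150)&(C[...,0]<260)&(C[...,0]>60)&(C[...,1]>420)
print("min z of gripper scene",np.sort(C[k][:,2])[:10].round(0))
z=np.load("pics/s2.npz");C=cloud("scene",z['d'])
k=(C[...,2]>150)&(abs(C[...,0]-616)<60)&(abs(C[...,1]+66)<60)
print("now",np.sort(C[k][:,2])[:15].round(0))
z=np.load("pics/top0.npz");C=cloud("top",z['d']);k=(C[...,2]>150)&(C[...,0]<260)&(C[...,0]>60)&(C[...,1]>420)
print(np.sort(C[k][:,2])[:10].round(0))
E
```

```text
TCP px crop [[219.32484298 592.16444601]]
min z of gripper scene [245. 247. 247. 249. 249. 249. 249. 250. 250. 250.]
now [208. 209. 211. 212. 212. 213. 213. 213. 215. 216. 216. 217. 217. 217.
 217.]
[243. 244. 244. 245. 245. 246. 246. 248. 250. 250.]
```

View pics/s0.png

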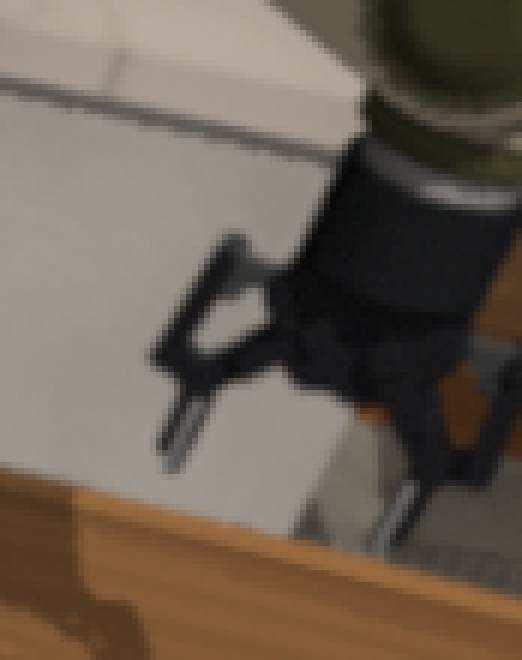

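The camera puts the shut fingertips about 39 mm higher than the reported TCP, in both the start picture and this one. I'll descend carefully, check visually, and use force to tell which is right.

```bash
python3 -m jog '[{"linear":[0.04,0,0],"rotation":[0,0,0],"grip":0},{"linear":[0.08,0,0],"rotation":[0,0,0],"grip":0},{"linear":[0.12,0,0],"rotation":[0,0,0],"grip":0},{"linear":[0.16,0,0],"rotation":[0,0,0],"grip":0},{"linear":[0.173,0,0],"rotation":[0,0,0],"grip":0},{"linear":[0.173,0,0],"rotation":[0,0,0],"grip":0}]'; python3 - <<'E'
from h import *
from rig import capture
rep();p,d=capture("scene");np.savez("pics/s3.npz",p=p,d=d)
C=cloud("scene",d)
k=(C[...,2]>112)&(abs(C[...,0]-616)<60)&(abs(C[...,1]+66)<35)
print("now",np.sort(C[k][:,2])[:15].round(0))
cv2.imwrite("pics/s3.png",cv2.resize(p[130:230,165:275,::-1],None,fx=6,fy=6,interpolation=cv2.INTER_CUBIC))
E
```

```text
time_s: 2.92
eef_pos: [615.8, -65.4, 118.7]
ee_rot: [0.706, 0.027, 0.707, -0.027]
force: [-0.2, -0.0, -0.1]
grip_width: -0.0
t 2.92 tcp [615.8 -65.4 118.7] box -0.8 -170.1 F [-0.2 -0.  -0.1] grip -0.0 j6 -0.22
now [114. 117. 118. 119. 122. 122. 123. 123. 127. 129. 129. 130. 133. 134.
 134.]
```

View pics/s3.png

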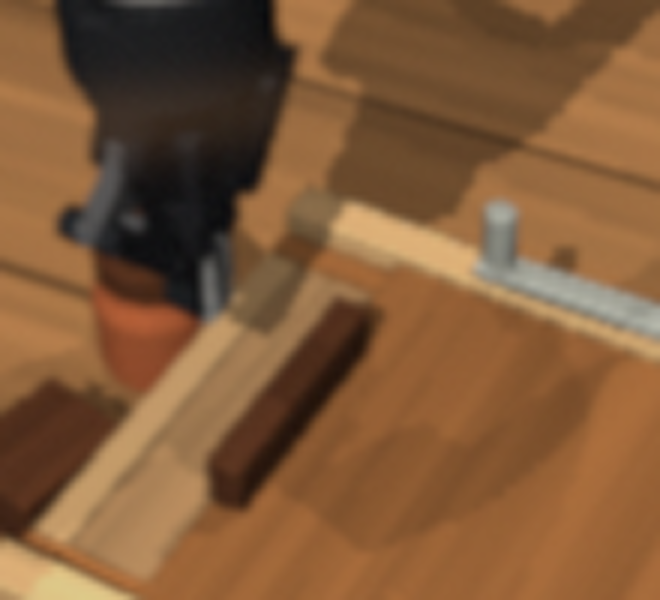

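```bash
python3 -m jog '[{"linear":[0.03,0,0],"rotation":[0,0,0],"grip":0},{"linear":[0.05,0,0],"rotation":[0,0,0],"grip":0},{"linear":[0.065,0,0],"rotation":[0,0,0],"grip":0},{"linear":[0.075,0,0],"rotation":[0,0,0],"grip":0},{"linear":[0.08,0,0],"rotation":[0,0,0],"grip":0},{"linear":[0.08,0,0],"rotation":[0,0,0],"grip":0}]'; python3 - <<'E'
from h import *
from rig import capture
rep();p,d=capture("scene");np.savez("pics/s4.npz",p=p,d=d)
cv2.imwrite("pics/s4.png",cv2.resize(p[130:230,165:275,::-1],None,fx=6,fy=6,interpolation=cv2.INTER_CUBIC))
E
```

```text
time_s: 3.47
eef_pos: [616.1, -65.7, 95.2]
ee_rot: [0.707, 0.027, 0.706, -0.027]
force: [-0.2, -1.0, 0.4]
grip_width: -0.001
t 3.47 tcp [616.1 -65.7  95.2] box -0.5 -170.3 F [-0.2 -1.   0.4] grip -0.0 j6 -0.22
```

View pics/s4.png

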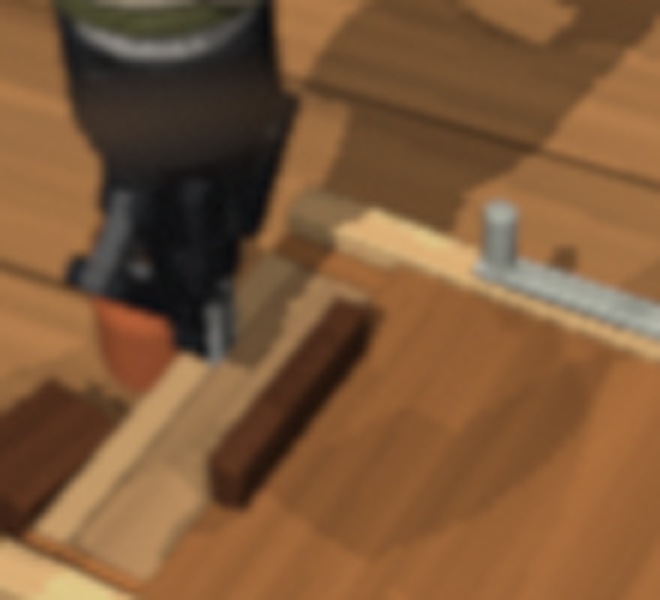

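```bash
python3 -m jog '[{"linear":[0.02,0,0],"rotation":[0,0,0],"grip":0},{"linear":[0.035,0,0],"rotation":[0,0,0],"grip":0},{"linear":[0.045,0,0],"rotation":[0,0,0],"grip":0},{"linear":[0.055,0,0],"rotation":[0,0,0],"grip":0},{"linear":[0.055,0,0],"rotation":[0,0,0],"grip":0}]'; python3 - <<'E'
from h import *
from rig import capture
rep();p,d=capture("scene");np.savez("pics/s5.npz",p=p,d=d)
cv2.imwrite("pics/s5.png",cv2.resize(p[150:230,175:265,::-1],None,fx=8,fy=8,interpolation=cv2.INTER_CUBIC))
C=cloud("scene",d);s,t,R=st()
k=(abs(C[...,0]-616)<40)&(abs(C[...,1]+60)<25)&(C[...,2]>104)
print(np.sort(C[k][:,2])[:15].round(0)); kk=k&(C[...,2]<150);print(C[kk].mean(0),C[kk].min(0),C[kk].max(0))
for z in(100,110,117,125):print(z,(px("scene",[w(-10,-160,z),w(10,-160,z)])-[175,150])*8)
E
```

```text
time_s: 3.93
eef_pos: [615.9, -65.7, 78.2]
ee_rot: [0.707, 0.027, 0.707, -0.027]
force: [-0.1, 0.6, -0.3]
grip_width: -0.004
t 3.93 tcp [615.9 -65.7  78.2] box -0.6 -170.3 F [-0.1  0.6 -0.3] grip -0.0 j6 -0.22
[119. 121. 121. 122. 122. 123. 123. 124. 124. 126. 126. 127. 128. 128.
 128.]
[623.98007075 -57.92656132 134.91504444] [603.09351376 -73.60972349 118.56698639] [655.37667765 -35.06327001 149.99836512]
100 [[244.25555938 364.51245689]
 [209.23832133 407.92416498]]
110 [[241.93424491 342.73564024]
 [206.58368923 386.21699311]]
117 [[240.28816599 327.27496863]
 [204.70074453 370.80213015]]
125 [[238.38522196 309.38261103]
 [202.5234493  352.959015  ]]
```

View pics/s5.png

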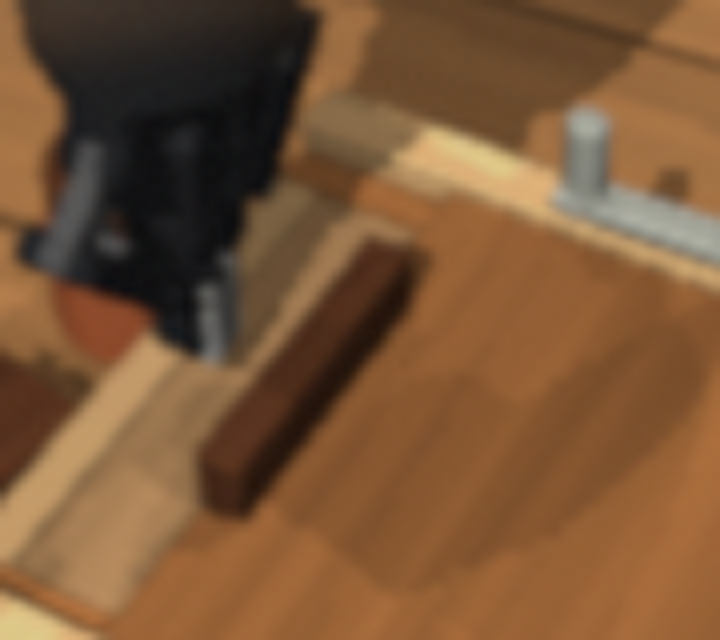

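```bash
python3 -m jog '[{"linear":[0,0.02,0],"rotation":[0,0,0],"grip":0},{"linear":[0,0.04,0],"rotation":[0,0,0],"grip":0},{"linear":[0,0.06,0],"rotation":[0,0,0],"grip":0},{"linear":[0,0.08,0],"rotation":[0,0,0],"grip":0},{"linear":[0,0.1,0],"rotation":[0,0,0],"grip":0},{"linear":[0,0.12,0],"rotation":[0,0,0],"grip":0},{"linear":[0,0.15,0],"rotation":[0,0,0],"grip":0},{"linear":[0,0.18,0],"rotation":[0,0,0],"grip":0},{"linear":[0,0.21,0],"rotation":[0,0,0],"grip":0},{"linear":[0,0.24,0],"rotation":[0,0,0],"grip":0},{"linear":[0,0.27,0],"rotation":[0,0,0],"grip":0},{"linear":[0,0.3,0],"rotation":[0,0,0],"grip":0},{"linear":[0,0.32,0],"rotation":[0,0,0],"grip":0},{"linear":[0,0.33,0],"rotation":[0,0,0],"grip":0}]'; python3 - <<'E'
from h import *
from rig import capture
rep();p,d=capture("scene");np.savez("pics/s6.npz",p=p,d=d)
cv2.imwrite("pics/s6.png",cv2.resize(p[130:320,140:400,::-1],None,fx=3,fy=3,interpolation=cv2.INTER_CUBIC))
E
```

```text
time_s: 5.15
eef_pos: [623.8, 34.0, 78.8]
ee_rot: [0.707, 0.027, 0.706, -0.027]
force: [-0.8, -4.8, 3.9]
grip_width: 0.002
t 5.15 tcp [623.8  34.   78.8] box -0.7 -70.3 F [-0.8 -4.8  3.9] grip 0.0 j6 -0.06
```

View pics/s6.png

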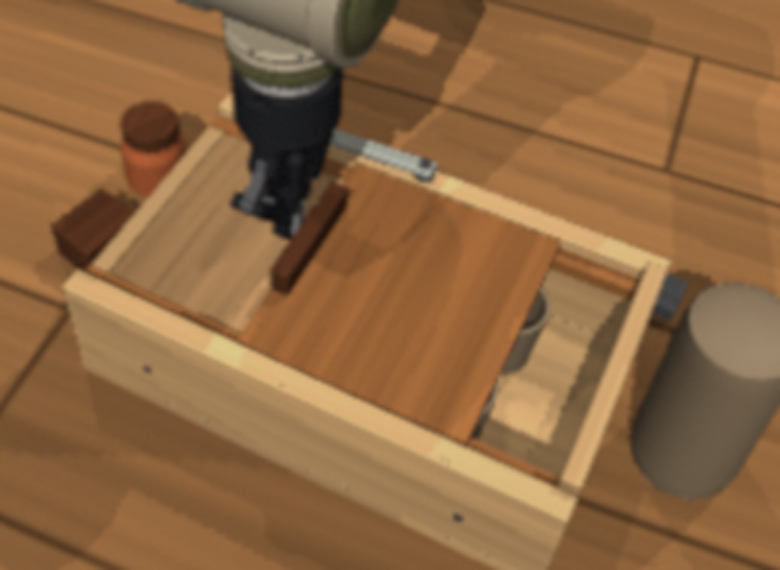

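The cover is sliding flat, with about 5 N of friction. I'll push the rest of the way.

```bash
python3 -m jog '[{"linear":[0,0.02,0],"rotation":[0,0,0],"grip":0},{"linear":[0,0.05,0],"rotation":[0,0,0],"grip":0},{"linear":[0,0.08,0],"rotation":[0,0,0],"grip":0},{"linear":[0,0.11,0],"rotation":[0,0,0],"grip":0},{"linear":[0,0.14,0],"rotation":[0,0,0],"grip":0},{"linear":[0,0.16,0],"rotation":[0,0,0],"grip":0},{"linear":[0,0.175,0],"rotation":[0,0,0],"grip":0},{"linear":[0,0.185,0],"rotation":[0,0,0],"grip":0},{"linear":[0,0.19,0],"rotation":[0,0,0],"grip":0},{"linear":[0,0.195,0],"rotation":[0,0,0],"grip":0},{"linear":[0,0.2,0],"rotation":[0,0,0],"grip":0}]'; python3 -m jog '[{"linear":[0,0.004,0],"rotation":[0,0,0],"grip":0},{"linear":[0,0.008,0],"rotation":[0,0,0],"grip":0},{"linear":[0,0.012,0],"rotation":[0,0,0],"grip":0}]'; python3 - <<'E'
from h import *
from rig import capture
rep();p,d=capture("scene");np.savez("pics/s7.npz",p=p,d=d)
cv2.imwrite("pics/s7.png",cv2.resize(p[130:320,140:400,::-1],None,fx=3,fy=3,interpolation=cv2.INTER_CUBIC))
E
```

```text
time_s: 6.12
eef_pos: [628.3, 94.0, 78.6]
ee_rot: [0.707, 0.027, 0.706, -0.027]
force: [-0.5, -2.7, 0.7]
grip_width: 0.001
time_s: 6.37
eef_pos: [628.6, 97.5, 78.6]
ee_rot: [0.707, 0.027, 0.707, -0.027]
force: [-0.3, -2.8, 1.0]
grip_width: 0.004
t 6.37 tcp [628.6  97.5  78.6] box -1.1 -6.6 F [-0.3 -2.8  1. ] grip 0.0 j6 0.05
```

View pics/s7.png

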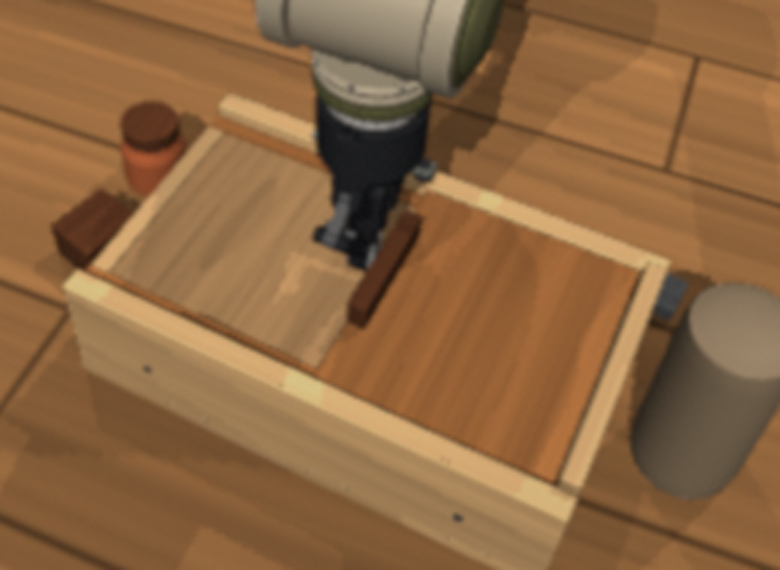

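```bash
python3 -m jog '[{"linear":[0,0.006,0],"rotation":[0,0,0],"grip":0},{"linear":[0,0.01,0],"rotation":[0,0,0],"grip":0},{"linear":[0,0.01,0],"rotation":[0,0,0],"grip":0}]';python3 -m jog '[{"linear":[0,0.004,0],"rotation":[0,0,0],"grip":0},{"linear":[0,0.006,0],"rotation":[0,0,0],"grip":0},{"linear":[0,0.006,0],"rotation":[0,0,0],"grip":0}]'; python3 - <<'E'
from h import *
rep()
E
```

```text
time_s: 6.67
eef_pos: [628.6, 100.1, 78.6]
ee_rot: [0.706, 0.027, 0.707, -0.027]
force: [-1.4, -6.5, 1.7]
grip_width: 0.0
time_s: 6.92
eef_pos: [628.2, 100.2, 78.6]
ee_rot: [0.706, 0.026, 0.707, -0.029]
force: [-3.4, -10.7, 2.9]
grip_width: -0.0
t 6.92 tcp [628.2 100.2  78.6] box -1.7 -3.9 F [ -3.4 -10.7   2.9] grip -0.0 j6 0.05
```

Force rises with no further travel, so the cover is against the stop. I'll back off, lift and check.

```bash
python3 -m jog '[{"linear":[0,-0.03,0],"rotation":[0,0,0],"grip":0},{"linear":[0,-0.07,0],"rotation":[0,0,0],"grip":0},{"linear":[-0.03,-0.11,0],"rotation":[0,0,0],"grip":0},{"linear":[-0.1,-0.15,-0.02],"rotation":[0,0,0],"grip":0},{"linear":[-0.18,-0.22,-0.08],"rotation":[0,0,0],"grip":0},{"linear":[-0.25,-0.29,-0.17],"rotation":[0,0,0],"grip":0},{"linear":[-0.27,-0.36,-0.27],"rotation":[0,0,0],"grip":0},{"linear":[-0.27,-0.4,-0.37],"rotation":[0,0,0],"grip":0},{"linear":[-0.27,-0.4,-0.48],"rotation":[0,0,0],"grip":0},{"linear":[-0.27,-0.4,-0.55],"rotation":[0,0,0],"grip":0},{"linear":[-0.27,-0.4,-0.55],"rotation":[0,0,0],"grip":0}]'; python3 - <<'E'
from h import *
from rig import capture
rep()
for n,a in(("scene",(130,320,140,400)),("top",(110,250,120,330))):
    p,d=capture(n);np.savez(f"pics/{n}8.npz",p=p,d=d)
    cv2.imwrite(f"pics/{n}8.png",cv2.resize(p[a[0]:a[1],a[2]:a[3],::-1],None,fx=3,fy=3,interpolation=cv2.INTER_CUBIC))
E
```

```text
time_s: 7.83
eef_pos: [451.8, -6.5, 161.4]
ee_rot: [0.706, 0.026, 0.707, -0.029]
force: [-1.1, -0.4, 0.3]
grip_width: -0.0
t 7.83 tcp [451.8  -6.5 161.4] box -169.0 -124.5 F [-1.1 -0.4  0.3] grip -0.0 j6 -0.19
```

View pics/scene8.png

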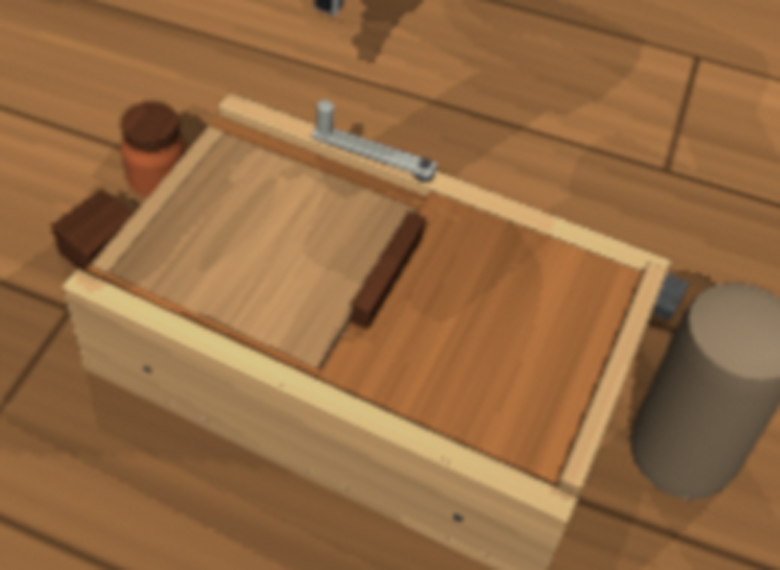

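View pics/top8.png

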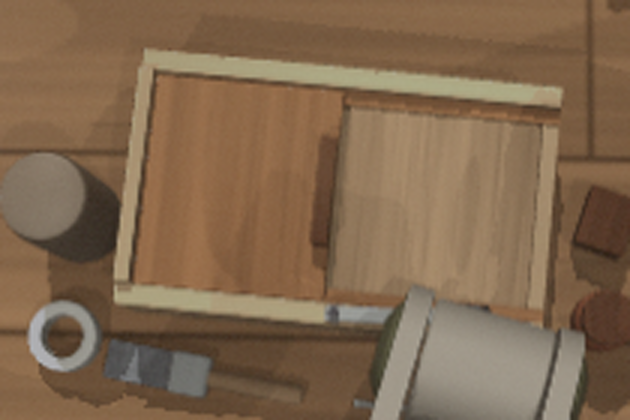

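```bash
python3 - <<'E'
from h import *
print(go(w(-134,-121,161),yaw-np.pi/4))
z=np.load("pics/scene8.npz");p=z['p']
g=lambda L:np.array(L,float)/3+[140,130]-.33
b=lambda P:np.c_[(P[:,:2]-O)@EX,(P[:,:2]-O)@EY]
print("strip -y top ends",b(onz("scene",g([(413,212),(355,304)]),136)))
print("peg",b(onz("scene",g([(325,104)]),154)))
E
```

```text
[array([0.001, 0.012, 0.106]), array([1.576, 0.003, 0.008]), array([-4.707e+00, -9.000e-03,  4.000e-03])]
strip -y top ends [[-49.86541122  12.80418837]
 [ 49.18840383  12.12157673]]
peg [[-107.61260265  -93.92752715]]
```

```bash
python3 -m jog '[{"linear":[0,0,0.02],"rotation":[0.2,0,0],"grip":0},{"linear":[0,0.01,0.04],"rotation":[0.4,0,0],"grip":0},{"linear":[0,0.012,0.07],"rotation":[0.6,0,0],"grip":0},{"linear":[0,0.012,0.09],"rotation":[0.8,0,0.004],"grip":0},{"linear":[0,0.012,0.106],"rotation":[1,0,0.008],"grip":0},{"linear":[0,0.012,0.106],"rotation":[1,0,0.008],"grip":0}]'; python3 -m jog '[{"linear":[0,0,0],"rotation":[0.2,0,0],"grip":0},{"linear":[0,0,0],"rotation":[0.4,0,0],"grip":0},{"linear":[0,0,0],"rotation":[0.57,0,0],"grip":0},{"linear":[0,0,0],"rotation":[0.576,0,0],"grip":0},{"linear":[0,0,0],"rotation":[0.576,0,0],"grip":0}]'; python3 - <<'E'
from h import *
rep();print(go(w(-134,-121,96),yaw-np.pi/4))
E
```

```text
time_s: 8.43
eef_pos: [488.4, -6.2, 161.4]
ee_rot: [0.678, 0.203, 0.677, -0.202]
force: [0.2, -0.4, -0.5]
grip_width: 0.001
time_s: 8.85
eef_pos: [488.7, -6.3, 161.4]
ee_rot: [0.643, 0.297, 0.641, -0.296]
force: [0.1, 0.2, -0.7]
grip_width: -0.001
t 8.85 tcp [488.7  -6.3 161.4] box -132.2 -121.3 F [ 0.1  0.2 -0.7] grip -0.0 j6 0.61
[array([ 0.218, -0.004, -0.005]), array([ 0.002,  0.002, -0.003]), array([-6.281e+00,  4.000e-03,  4.000e-03])]
```

```bash
python3 -m jog '[{"linear":[0.04,-0.002,-0.003],"rotation":[0,0,0],"grip":0},{"linear":[0.08,-0.004,-0.005],"rotation":[0,0,0],"grip":0},{"linear":[0.12,-0.004,-0.005],"rotation":[0,0,0],"grip":0},{"linear":[0.16,-0.004,-0.005],"rotation":[0,0,0],"grip":0},{"linear":[0.2,-0.004,-0.005],"rotation":[0,0,0],"grip":0},{"linear":[0.218,-0.004,-0.005],"rotation":[0,0,0],"grip":0},{"linear":[0.218,-0.004,-0.005],"rotation":[0,0,0],"grip":0}]'; python3 - <<'E'
from h import *
from rig import capture
rep();p,d=capture("scene")
cv2.imwrite("pics/s9.png",cv2.resize(p[130:230,190:310,::-1],None,fx=6,fy=6,interpolation=cv2.INTER_CUBIC))
n=np.array([1,1])/2**.5
for q in(1.54,1.35,1.15,.95,.75,.55,.35,.2,.1,0,-.04):
    F=np.array([-112,-6])+90*np.array([np.cos(q),-np.sin(q)])-18*n
    print(q,F.round(1),go(w(*F,96))[0])
E
```

```text
time_s: 9.43
eef_pos: [486.5, -5.9, 95.1]
ee_rot: [0.642, 0.296, 0.643, -0.295]
force: [-0.5, -0.4, -0.4]
grip_width: -0.0
t 9.43 tcp [486.5  -5.9  95.1] box -134.4 -121.0 F [-0.5 -0.4 -0.4] grip -0.0 j6 0.61
1.54 [-122.  -108.7] [-0.     0.058 -0.001]
1.35 [-105.  -106.5] [-0.     0.103  0.034]
1.15 [ -88.  -100.9] [-0.     0.156  0.061]
0.95 [-72.4 -91.9] [0.    0.214 0.077]
0.75 [-58.9 -80.1] [0.    0.274 0.081]
0.55 [-48.  -65.8] [0.    0.333 0.073]
0.35 [-40.2 -49.6] [0.    0.39  0.054]
0.2 [-36.5 -36.6] [0.    0.429 0.032]
0.1 [-35.2 -27.7] [0.    0.453 0.014]
0 [-34.7 -18.7] [ 0.     0.475 -0.006]
-0.04 [-34.8 -15.1] [ 0.     0.484 -0.015]
```

View pics/s9.png

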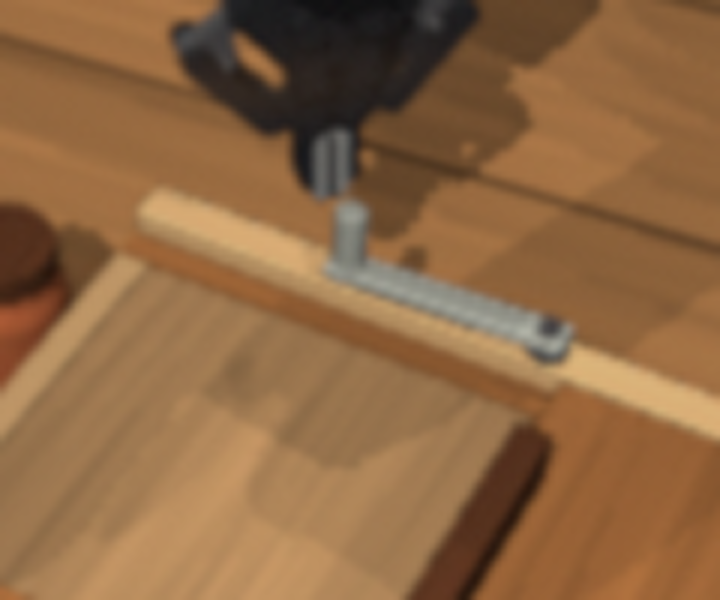

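```bash
python3 - <<'E'
from h import *
print((px("scene",[w(-126.6,-113.2,134),w(-126.6,-113.2,150),w(-109,-96,154)])-[190,130])*6)
E
```

```text
[[327.65484631 198.27200708]
 [327.98473535 170.423778  ]
 [345.09999335 202.31470709]]
```

Tip height is confirmed at about 135 mm, which is above the bar and below the peg top. I'll push the peg round its arc.

```bash
python3 -m jog '[{"linear":[0,0.03,-0.001],"rotation":[0,0,0],"grip":0},{"linear":[0,0.058,-0.001],"rotation":[0,0,0],"grip":0},{"linear":[0,0.08,0.017],"rotation":[0,0,0],"grip":0},{"linear":[0,0.103,0.034],"rotation":[0,0,0],"grip":0},{"linear":[0,0.13,0.048],"rotation":[0,0,0],"grip":0},{"linear":[0,0.156,0.061],"rotation":[0,0,0],"grip":0},{"linear":[0,0.185,0.07],"rotation":[0,0,0],"grip":0},{"linear":[0,0.214,0.077],"rotation":[0,0,0],"grip":0},{"linear":[0,0.244,0.08],"rotation":[0,0,0],"grip":0},{"linear":[0,0.274,0.081],"rotation":[0,0,0],"grip":0},{"linear":[0,0.304,0.078],"rotation":[0,0,0],"grip":0},{"linear":[0,0.333,0.073],"rotation":[0,0,0],"grip":0},{"linear":[0,0.333,0.073],"rotation":[0,0,0],"grip":0}]'; python3 - <<'E'
from h import *
from rig import capture
rep();p,d=capture("scene")
cv2.imwrite("pics/s10.png",cv2.resize(p[130:230,190:310,::-1],None,fx=6,fy=6,interpolation=cv2.INTER_CUBIC))
n=np.array([1,1])/2**.5
for q in(.45,.35,.2,.1,0,-.04):
    F=np.array([-112,-6])+90*np.array([np.cos(q),-np.sin(q)])-18*n
    print(q,F.round(1),go(w(*F,96))[0])
E
```

```text
time_s: 10.57
eef_pos: [577.9, 43.9, 96.0]
ee_rot: [0.643, 0.296, 0.642, -0.295]
force: [0.3, 0.8, -0.0]
grip_width: 0.004
t 10.57 tcp [577.9  43.9  96. ] box -47.3 -64.1 F [ 0.3  0.8 -0. ] grip 0.0 j6 0.73
0.45 [-43.7 -57.9] [-0.     0.026 -0.006]
0.35 [-40.2 -49.6] [-0.     0.054 -0.017]
0.2 [-36.5 -36.6] [-0.     0.093 -0.039]
0.1 [-35.2 -27.7] [-0.     0.117 -0.057]
0 [-34.7 -18.7] [-0.     0.14  -0.077]
-0.04 [-34.8 -15.1] [-0.     0.148 -0.086]
```

View pics/s10.png

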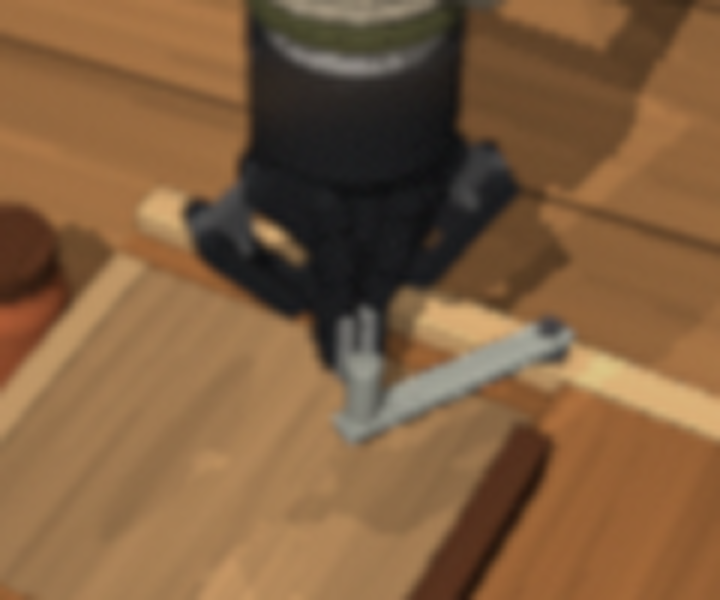

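Working as planned. Finishing the arc.

```bash
python3 -m jog '[{"linear":[0,0.026,-0.006],"rotation":[0,0,0],"grip":0},{"linear":[0,0.054,-0.017],"rotation":[0,0,0],"grip":0},{"linear":[0,0.074,-0.028],"rotation":[0,0,0],"grip":0},{"linear":[0,0.093,-0.039],"rotation":[0,0,0],"grip":0},{"linear":[0,0.106,-0.048],"rotation":[0,0,0],"grip":0},{"linear":[0,0.117,-0.057],"rotation":[0,0,0],"grip":0},{"linear":[0,0.129,-0.067],"rotation":[0,0,0],"grip":0},{"linear":[0,0.14,-0.077],"rotation":[0,0,0],"grip":0},{"linear":[0,0.14,-0.077],"rotation":[0,0,0],"grip":0},{"linear":[0,0.14,-0.077],"rotation":[0,0,0],"grip":0}]'; python3 - <<'E'
from h import *
from rig import capture
rep();p,d=capture("scene")
cv2.imwrite("pics/s11.png",cv2.resize(p[130:230,190:310,::-1],None,fx=6,fy=6,interpolation=cv2.INTER_CUBIC))
E
```

```text
time_s: 11.45
eef_pos: [594.1, 88.5, 96.0]
ee_rot: [0.643, 0.296, 0.642, -0.295]
force: [0.6, -0.3, -0.5]
grip_width: -0.0
t 11.45 tcp [594.1  88.5  96. ] box -34.7 -18.4 F [ 0.6 -0.3 -0.5] grip -0.0 j6 0.81
```

View pics/s11.png

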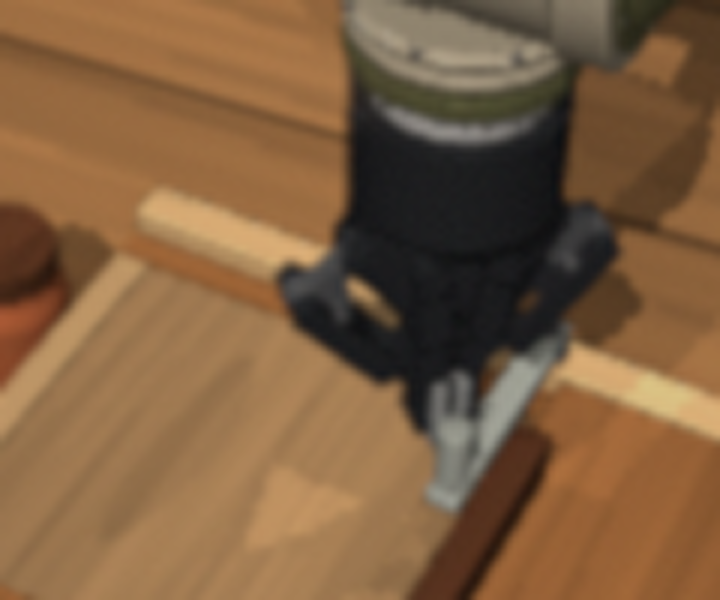

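```bash
python3 -m jog '[{"linear":[0,0.004,-0.004],"rotation":[0,0,0],"grip":0},{"linear":[0,0.006,-0.006],"rotation":[0,0,0],"grip":0},{"linear":[0,0.006,-0.006],"rotation":[0,0,0],"grip":0}]';  python3 -m jog '[{"linear":[0,0.004,-0.004],"rotation":[0,0,0],"grip":0},{"linear":[0,0.006,-0.006],"rotation":[0,0,0],"grip":0},{"linear":[0,0.006,-0.006],"rotation":[0,0,0],"grip":0}]'; python3 - <<'E'
from h import *
rep()
E
```

```text
time_s: 11.75
eef_pos: [594.3, 90.6, 96.0]
ee_rot: [0.643, 0.296, 0.642, -0.295]
force: [-0.4, -2.1, 0.1]
grip_width: 0.002
time_s: 12.0
eef_pos: [594.3, 90.9, 96.0]
ee_rot: [0.643, 0.294, 0.642, -0.297]
force: [-3.1, -11.9, 1.6]
grip_width: 0.003
t 12.0 tcp [594.3  90.9  96. ] box -34.8 -15.9 F [ -3.1 -11.9   1.6] grip 0.0 j6 0.82
```

Force is 12 N with no further motion, so the latch is at its stop. I'll retreat the way I came, then lift and check.

```bash
python3 -m jog '[{"linear":[0,-0.02,0.015],"rotation":[0,0,0],"grip":0},{"linear":[0,-0.06,0.04],"rotation":[0,0,0],"grip":0},{"linear":[-0.03,-0.1,0.06],"rotation":[0,0,0],"grip":0},{"linear":[-0.12,-0.12,0.06],"rotation":[0,0,0],"grip":0},{"linear":[-0.22,-0.15,0.06],"rotation":[0,0,0],"grip":0},{"linear":[-0.32,-0.22,0.06],"rotation":[0,0,0],"grip":0},{"linear":[-0.35,-0.32,0.05],"rotation":[0,0,0],"grip":0},{"linear":[-0.35,-0.43,0.02],"rotation":[0,0,0],"grip":0},{"linear":[-0.35,-0.54,0],"rotation":[0,0,0],"grip":0},{"linear":[-0.35,-0.64,0],"rotation":[0,0,0],"grip":0},{"linear":[-0.35,-0.7,0],"rotation":[0,0,0],"grip":0},{"linear":[-0.35,-0.7,0],"rotation":[0,0,0],"grip":0},{"linear":[-0.35,-0.7,0],"rotation":[0,0,0],"grip":0}]'; python3 - <<'E'
from h import *
from rig import capture
rep()
for n,a in(("scene",(130,320,140,400)),("top",(110,260,110,345))):
    p,d=capture(n);np.savez(f"pics/{n}12.npz",p=p,d=d)
    cv2.imwrite(f"pics/{n}12.png",cv2.resize(p[a[0]:a[1],a[2]:a[3],::-1],None,fx=3,fy=3,interpolation=cv2.INTER_CUBIC))
E
```

```text
time_s: 13.08
eef_pos: [434.5, -46.1, 202.4]
ee_rot: [0.643, 0.295, 0.641, -0.297]
force: [-0.2, 0.4, 0.3]
grip_width: -0.004
t 13.08 tcp [434.5 -46.1 202.4] box -183.1 -165.3 F [-0.2  0.4  0.3] grip -0.0 j6 0.49
```

View pics/scene12.png

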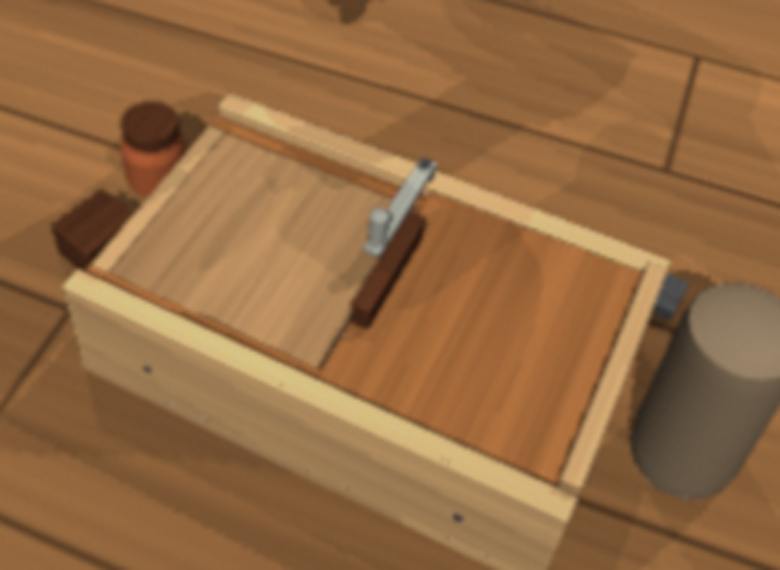

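View pics/top12.png

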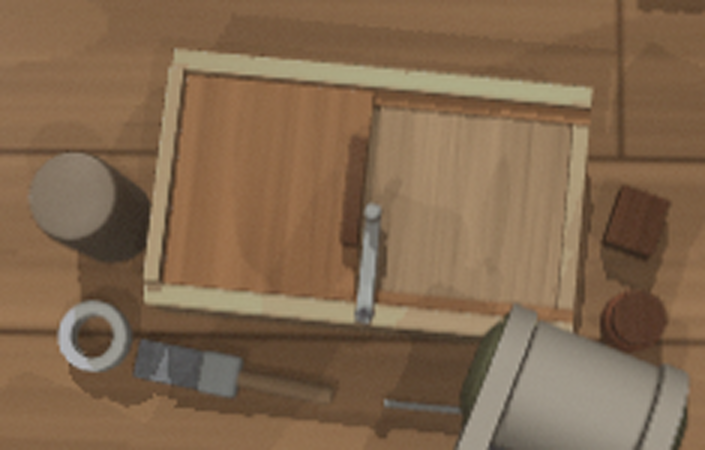

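The cover meets the +y wall, and the latch lies across behind the strip with its pivot at (364,314) and peg at (372,211). I'll put a number on it.

```bash
python3 - <<'E'
from h import *
b=lambda P:np.c_[(P[:,:2]-O)@EX,(P[:,:2]-O)@EY]
g=lambda L:np.array(L,float)/3+[110,110]-.33
h=lambda L:np.array(L,float)/3+[140,130]-.33
for n,f,a,c in(("top",g,(364,314),(372,211)),("scene",h,(427,163),(379,213))):
    A=b(onz(n,f([a]),124))[0];B=b(onz(n,f([c]),154))[0];D=B-A
    print(n,A.round(1),B.round(1),"q",np.arctan2(-D[1],D[0]).round(3),np.linalg.norm(D).round(1))
print("cover +y edge",b(onz("top",g([(187,75),(163,285)]),110)))
p0=np.load("pics/top0.npz")['p'].astype(int);p1=np.load("pics/top12.npz")['p'].astype(int)
df=(abs(p0-p1).max(2)>25)
for nm,(x0,x1,y0,y1) in dict(pot=(118,155,155,200),ring=(127,156,207,236),brush=(154,222,220,250),block=(308,334,170,200)).items():print(nm,df[y0:y1,x0:x1].sum())
rep()
E
```

```text
top [-112.4   -7. ] [-21.8  -6.5] q -0.005 90.6
scene [-113.6   -2.4] [-22.1  -4. ] q 0.017 91.5
cover +y edge [[  98.27368023  184.36987429]
 [-102.59649353  182.9261516 ]]
pot 0
ring 0
brush 0
block 0
t 13.18 tcp [435.2 -45.4 201.9] box -182.4 -164.5 F [-0.1  0.  -0. ] grip -0.0 j6 0.49
```

```bash
python3 -c "
from rig import finish_job
print(finish_job())"
```

```text
the job is handed in; nothing more can be done
None
```

I pushed the cover fully shut by its strip with the closed fingertips, then pushed the latch peg round its arc to the stop. I handed the job in at about 13 s; no verdict is reported.

**Last checks**
- **Cover:** its +y edge measures 183–184 mm along the box's y, and the stop is at 185 mm. When I stopped pushing, the force had risen to 11 N with no further travel.
- **Latch:** its angle measures about -0.005 rad in the top view and +0.017 rad in the scene view, against a limit of 0.12 rad. It pressed on its stop at 12 N.
- **Other things on the table:** the pot, ring, brush and block show no change in the top picture. The jar looks unmoved in the scene view. The turning tool was partly hidden by the arm, so I did not check it fully. The cups are now under the cover, and I never reached inside the box.
- **Robot:** it is clear of everything, with about 0 N on the wrist.

**What disagreed**
- **Tip height:** the camera showed the fingertips about 39 mm higher than the reported tool position. I confirmed this by descending slowly past the deck height with no contact, and worked to the camera's height.
- **Position:** the scene view reads 2–5 mm further along y than the top view, and the cover stopped about 2 mm beyond my prediction.

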